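# Set the strip reader's filter lever to the third click

## Robot

A 7-joint arm with a two-finger parallel gripper is mounted at the origin on the work surface. World frame = base frame: x ahead of the robot, y to its left, z up, the work surface at z = 0. Lengths are in m, angles in rad, forces in N, time in s.
With the tool pointing down it reaches from about 0.4 to 0.875 m from the base axis. Payload 6.5 kg.
Tool frame: the origin (TCP) lies midway between the tips of the shut fingers; the grasp point (between the pads) lies manip.grip_point_offset behind it (manip.grip_point_offset is the distance from the TCP to the grasp point, in m); y points along the fingers, x is the direction in which the jaws open and shut, and the axes are right-handed (so a half turn about y gives the same grasp; the last joint's range is limited). The gripper opens to 85 mm and grips with 20 to 120 N. Pads are 22 mm wide; open, the fingers measure 114 mm over their backs; the gripper's body (76 mm by 85 mm) begins 54 mm behind the grasp point. The pads swing forward as they close: fully open they stand 13 mm farther back than shut.
Start: joints at [1.117, 0.536, -0.004, 1.538, 0.003, 1.067, -0.071], TCP at [0.246, -0.602, 0.231] pointing down, gripper open.
Joint ranges: [-2.7, 2.7], [-0.37, 2.16], [-1.27, 1.26], [0.24, 2.4], [-1.31, 4.45], [0.19, 1.91], [-2.76, 2.76]. Speed limits (rad/s): [2.39, 2.39, 3.14, 3.14, 3.14, 3.14, 3.14].

## Interface

Orientations are given as [roll, pitch, yaw] about the fixed x, y, z axes, in that order (R = Rz(yaw) Ry(pitch) Rx(roll)).
In Python, from station import manip gives the robot as it stands.
- The arm moves only by the tool apply_moves, never from a script. Its argument "deltas" is a list of rows, each an object with "translation": the shift along the world's x, y, z in cm, a list of three; "twist": the turn about the world's z in degrees. In form: [{"translation": [x, y, z], "twist": twist}, ...]. A call has 1 to 20 rows; each row shifts and turns the commanded pose from where the row before left it; what a row does not reach is not made up. A row lasts 1/12 s, in which the tool goes at most 41.7 mm and 7.16 degrees, less where a joint would pass 70% of its speed; a pose out of reach is approached as far as the arm can. A call with a gripper value outside its range is refused whole. "jaw" is the closure, from 0 (fully open) to 1 (shut), set as the call begins (left out, the last holds). The fingers move at their own pace and stop on an object; the grip force is fixed at half the most. Time passes only in rows, so rows that do not move let the fingers close. It gives the time, the measured TCP pose, the force and the opening at its end, in the units of the state.
- manip.state(): the state, without advancing time (a new reading comes with each control period).
- manip.capture(name): name is "scene" or "top"; returns a dict with "pixels" (420x560x3 uint8, red, green, blue), "mtx" (3x3 intrinsics, pixels), "xyz" and "rotation" of the camera in the world. Camera axes: x right, y down, z forward; pixel columns grow to the right and rows downward; lengths in m; the calibration is good to about 2 mm. A picture is of the moment at which its call begins. There is no depth.
- manip.sign_off(): hands the job in, once; it reports no verdict.
The state is a dict: "clock": time; "q": joint angles; "qvel": joint speeds; "joint_torque": joint torques, N m; "tool_pos": TCP position; "ee_rot": TCP orientation; "wrist_force": force on the tool from outside, world axes, zero at the start; "moment": the same for the moment, N m; "finger_gap": finger opening in m.
Only numpy, scipy, OpenCV 4.12 (cv2) and the standard library are available. Lean on these libraries where they do the work, as an engineer would, in place of code of your own. Each camera call takes 0.05 s, during which the arm holds its last target.

## Task

The blue filter lever on top of the white strip reader was left at an unknown filter. With the fingertips, push it all the way back to its home stop at the red dot, then push it the other way, counting the clicks from home, and leave it resting in the third click, where the little window shows the yellow filter. Only push the lever, do not pinch it between the fingers; never run it past the third click, and leave the vials, the tip rack and the test strip where they are.

Things in the scene. Friction and masses are not known exactly. Their poses are not given: they have to be found in the camera images.
- reader: White bench-top strip reader, standing immovable on the bench, 200 mm (its x) by 260 mm (its y), flat clear deck 70 mm above the bench. Origin: centre of its underside. Its front (-x) faces the robot; its y axis runs to the left seen from the robot. The lever slides in a straight slot along y at x = -45 mm.
- lever (a joint): Lever position (m) along the reader's +y: 0 = home stop (hard, red-dot end), 0.080 = other stop. Clicks at 0.016, 0.032, 0.048 (third), 0.064; also rests at 0. Humps half-way between (0.008, 0.024, ...). Leaving a click takes about 5 N, falling to nothing at the hump; 2 to 3 mm past it the lever jumps ahead by itself into the next click and stays. Starts between 0.012 and 0.052.
- window (a point): Centre of a 16 mm square window in the deck (reader x = +5 mm, y = 0) that shows the filter in use: black at home, then blue, green, yellow (third click), red.
- lever_tab (a point): Centre of the lever's blue finger tab, an upright rounded block 30 mm along the reader's x, 18 mm along its y (the sliding direction), 28 mm high; it stands from 4 to 32 mm above the deck, and this point is 18 mm above the deck, 88 mm above the bench. It moves with the lever; axes as the reader's.
- home_mark (a point): Centre of the red dot on the deck, 34 mm beyond the lever tab's centre (at home) towards the reader's -y, on the line of the slot; it marks the home end.
- vial_green: Loose glass vial with green cap and orange contents, 25 mm diameter, 48 mm tall, standing on the bench, beyond the reader's left (+y) end. Origin: centre of its underside. To be left alone.
- vial_yellow: Loose glass vial with yellow cap and pale contents, 25 mm diameter, 48 mm tall, standing on the bench, beyond the reader's left (+y) end. Origin: centre of its underside. To be left alone.
- tip_rack: Loose box of pipette tips, 88 by 128 mm, 65 mm high, yellow top plate, on the bench right of the reader. Origin: centre of its underside. To be left alone.
- test_strip: Loose clear plastic test strip, 45 by 110 mm, 9 mm thick, flat on the bench left of the reader. Origin: centre of its underside. To be left alone.

How it is judged:
By the outcome, as a careful person would: the job done as asked, in the order asked, and still so for the second after the job is handed in, with the robot touching nothing.
It also fails if it takes over 61 s, if anything falls off the work surface, if the arm or the gripper's body presses on something with over 40 N, if the wrist force passes 120 N, or if a joint passes its speed limit or range.

## Working session

There is one attempt and no reset: what is moved stays moved. The work goes in short steps, Python scripts to look and compute and a tool call to move; the robot and the scene stay as the last step left them, time stands still between calls to the robot, and variables do not carry over. Pictures are saved under pics/ and viewed, and the job is handed in when it is done.

Besides the shell and the picture viewer there is one more tool, called after "Call:" as name([rows], argument=value, ...), one row to a line, values as JSON. apply_moves: Moves the arm, as the interface text tells. Its arguments: {"type":"object","properties":{"deltas":{"type":"array"},"jaw":{"type":"number"}},"required":["deltas"]}

```bash
ls; mkdir -p pics; python3 - <<'E'
from station import manip
import cv2
print(manip.state(), manip.grip_point_offset)
for n in("scene","top"):
    c=manip.capture(n); cv2.imwrite(f"pics/{n}0.png",cv2.cvtColor(c["pixels"],cv2.COLOR_RGB2BGR)); print(n,c["mtx"],c["xyz"],c["rotation"])
E
```

```text
pics
{'clock': 0.0, 'q': array([ 1.1168107 ,  0.53715479, -0.00442269,  1.53888649,  0.00262814,
        1.06732501, -0.07120603]), 'qvel': array([ 1.76848388e-03,  9.61890437e-04,  1.79612207e-03, -4.95211979e-04,
        5.60045455e-04, -7.30892875e-05,  2.66495852e-04]), 'joint_torque': array([-6.59841098e-04, -5.83425593e+01,  1.04822729e+00, -2.59116930e+01,
        1.22882158e-02,  9.42608924e-03,  4.35039090e-05]), 'tool_pos': array([ 0.24551116, -0.60115203,  0.23041543]), 'ee_rot': array([-1.57095873,  0.00176083, -1.18294499]), 'wrist_force': array([ 0.18547213, -1.22317819, -0.20376264]), 'moment': array([0.02623873, 0.01246542, 0.01654216]), 'finger_gap': 0.08535211630353128} 0.0187
scene [[399.32634307   0.         280.66354367]
 [  0.         399.32634307 210.05507693]
 [  0.           0.           1.        ]] [1.04985086 0.23524041 0.71542189] [-2.48639613 -0.01554826  1.99219189]
top [[415.59692009   0.         272.44005113]
 [  0.         415.59692009 209.06231738]
 [  0.           0.           1.        ]] [0.41762203 0.06215433 0.95005885] [-2.93752689e+00 -1.26381493e-03 -1.54724729e+00]
```

View pics/scene0.png

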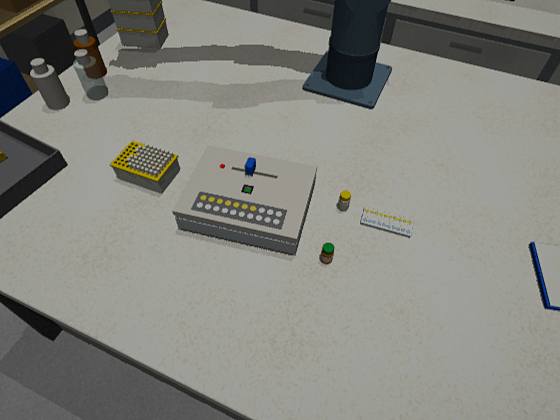

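View pics/top0.png

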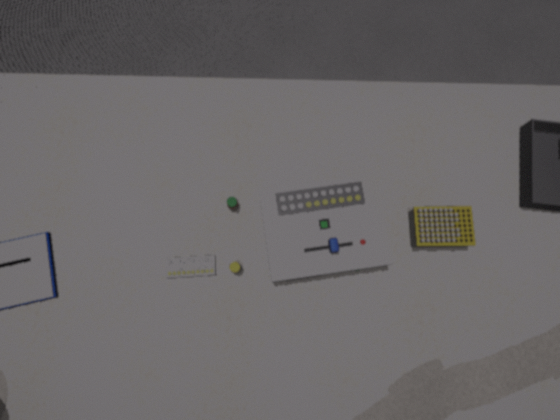

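The top view shows the reader around (325,235): red dot (363,242), blue tab (334,245), green window (324,224). I'll zoom in to measure them.

```bash
cat > h.py <<'E'
import numpy as np, cv2
from scipy.spatial.transform import Rotation as R
from station import manip
def ray(c,uv):
    d=R.from_euler('xyz',c["rotation"]).as_matrix()@np.linalg.solve(c["mtx"],[uv[0],uv[1],1.]); return np.array(c["xyz"]),d
def onz(c,uv,z):
    p,d=ray(c,uv); return p+d*(z-p[2])/d[2]
def proj(c,P):
    q=c["mtx"]@(R.from_euler('xyz',c["rotation"]).as_matrix().T@(np.array(P)-c["xyz"])); return q[:2]/q[2]
def crop(c,x0,y0,x1,y1,s,name,g=1.5):
    im=cv2.cvtColor(c["pixels"],cv2.COLOR_RGB2BGR)[y0:y1,x0:x1]
    im=cv2.resize(im,None,fx=s,fy=s,interpolation=cv2.INTER_CUBIC); cv2.imwrite("pics/"+name,cv2.convertScaleAbs(im,alpha=g))
def masks(c):
    a=c["pixels"].astype(int); r,g,b=a[...,0],a[...,1],a[...,2]
    return dict(red=(r>80)&(r>2*g)&(r>2*b), blue=(b>60)&(b>1.8*r)&(b>1.5*g))
E
python3 - <<'E'
from h import *
t=manip.capture("top"); s=manip.capture("scene")
crop(t,255,175,395,285,5,"t1.png"); crop(s,170,140,325,255,5,"s1.png")
for c,n in((t,"top"),(s,"scene")):
    for k,m in masks(c).items():
        nn,l,st,ce=cv2.connectedComponentsWithStats(m.astype(np.uint8))
        for i in range(1,nn):
            if st[i,4]>5: print(n,k,st[i],ce[i].round(1),onz(c,ce[i],.07 if k=="red" else .088).round(4))
E
```

```text
top red [361 241   4   3   8] [362.4 241.8] [ 0.5333 -0.1277  0.07  ]
top blue [ 46 233  10  64 134] [ 50.7 264.4] [0.4687 0.5192 0.088 ]
top blue [330 239   9  13  92] [333.5 244.9] [ 0.5228 -0.0636  0.088 ]
scene red [220 164   5   4  15] [221.9 165.6] [ 0.5342 -0.1279  0.07  ]
scene red [322 253   8   5  12] [325.6 255. ] [0.6549 0.1618 0.07  ]
scene blue [ 0 60 12  9 31] [ 5.1 64.2] [ 0.465  -0.8328  0.088 ]
scene blue [245 158  11  16 118] [249.5 164.9] [ 0.5217 -0.0648  0.088 ]
scene blue [532 242  28  67 205] [541.7 277.9] [0.5498 0.5291 0.088 ]
```

View pics/t1.png

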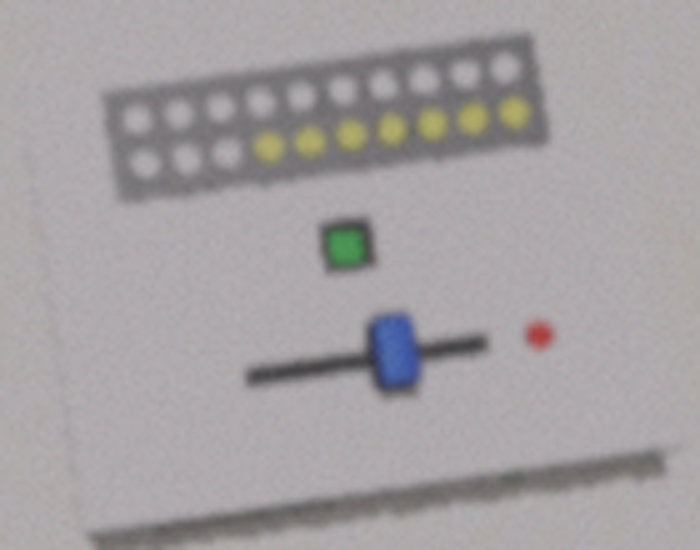

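View pics/s1.png

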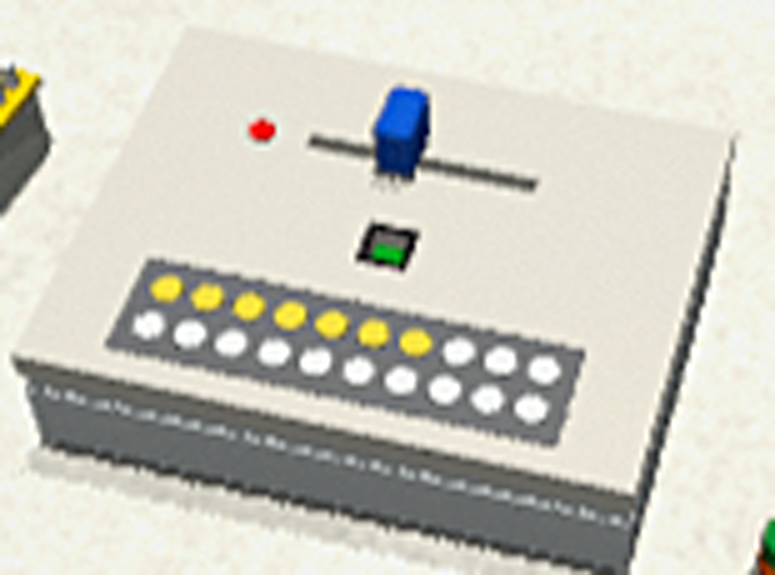

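```bash
python3 - <<'E'
from h import *
t=manip.capture("top"); s=manip.capture("scene")
f=lambda c,x,y,o,z:onz(c,(x/5+o[0]-.4,y/5+o[1]-.4),z)
T=(255,175);S=(170,140)
for c,o,a,b in((t,T,(248,377),(487,343)),(s,S,(538,185),(310,140)),(t,T,(104,94),(532,35)),(t,T,(137,119),(506,68)),(s,S,(530,408),(148,324))):
    A=f(c,*a,o,.07);B=f(c,*b,o,.07);d=A-B;print(A.round(4),B.round(4),np.linalg.norm(d).round(4),"yaw",np.degrees(np.arctan2(-d[0],d[1])).round(2))
print(f(t,347,246,T,.07),f(s,388,246,S,.07))
E
```

```text
[ 0.5127 -0.0041  0.07  ] [ 0.5296 -0.1056  0.07  ] 0.1029 yaw 9.44
[ 0.5124 -0.0029  0.07  ] [ 0.5306 -0.1056  0.07  ] 0.1043 yaw 10.03
[0.6347 0.0597 0.07  ] [ 0.6658 -0.1274  0.07  ] 0.1897 yaw 9.44
[0.6239 0.0451 0.07  ] [ 0.6506 -0.1157  0.07  ] 0.163 yaw 9.44
[0.6229 0.0438 0.07  ] [ 0.65   -0.1163  0.07  ] 0.1624 yaw 9.59
[ 0.57005462 -0.04609978  0.07      ] [ 0.57103106 -0.04621465  0.07      ]
```

Call:
apply_moves([
  {"translation":[1.35,2.9,0],"twist":3.85},
  {"translation":[1.35,2.9,0],"twist":3.85},
  {"translation":[1.35,2.9,0],"twist":3.85},
  {"translation":[1.35,2.9,0],"twist":3.85},
  {"translation":[1.35,2.9,0],"twist":3.85},
  {"translation":[1.35,2.9,0],"twist":3.85},
  {"translation":[1.35,2.9,0],"twist":3.85},
  {"translation":[1.35,2.9,0],"twist":3.85},
  {"translation":[1.35,2.9,0],"twist":3.85},
  {"translation":[1.35,2.9,0],"twist":3.85},
  {"translation":[1.35,2.9,0],"twist":3.85},
  {"translation":[1.35,2.9,0],"twist":3.85},
  {"translation":[1.35,2.9,0],"twist":3.85},
  {"translation":[1.35,2.9,0],"twist":3.85},
  {"translation":[1.35,2.9,0],"twist":3.85},
  {"translation":[1.35,2.9,0],"twist":3.85},
  {"translation":[1.35,2.9,0],"twist":3.85},
  {"translation":[1.35,2.9,0],"twist":3.85},
  {"translation":[1.35,2.9,0],"twist":3.85},
  {"translation":[1.35,2.9,0],"twist":3.85},
], jaw=1)

```text
clock: 1.97
tool_pos: [0.5163, -0.0204, 0.2314]
ee_rot: [-1.571, -0.0, 0.164]
wrist_force: [1.1, -0.6, -0.9]
finger_gap: -0.0001
```

Call:
apply_moves([
  {"translation":[0,0,0],"twist":0},
  {"translation":[0,0,0],"twist":0},
  {"translation":[0,0,0],"twist":0},
])

```text
clock: 2.22
tool_pos: [0.5155, -0.0225, 0.2311]
ee_rot: [-1.571, 0.001, 0.16]
wrist_force: [0.3, -0.9, -0.0]
finger_gap: -0.0002
```

Call:
apply_moves([
  {"translation":[0.1,0,-2.0],"twist":0.3},
  {"translation":[0,0,-2.0],"twist":0},
  {"translation":[0,0,-2.0],"twist":0},
  {"translation":[0,0,-2.0],"twist":0},
  {"translation":[0,0,-2.0],"twist":0},
  {"translation":[0,0,-1.0],"twist":0},
  {"translation":[0,0,0],"twist":0},
  {"translation":[0,0,0],"twist":0},
])

```text
clock: 2.88
tool_pos: [0.5166, -0.0226, 0.1215]
ee_rot: [-1.571, 0.001, 0.165]
wrist_force: [0.7, 0.1, 0.1]
finger_gap: 0.0002
```

```bash
python3 - <<'E'
from h import *
t=manip.capture("top"); s=manip.capture("scene")
crop(t,255,175,395,285,5,"t2.png"); crop(s,170,100,325,215,5,"s2.png")
E
```

```text
(no output)
```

View pics/t2.png

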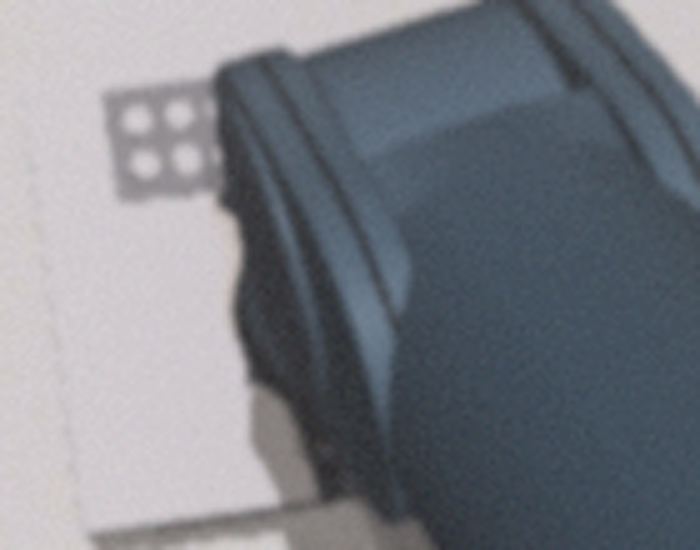

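View pics/s2.png

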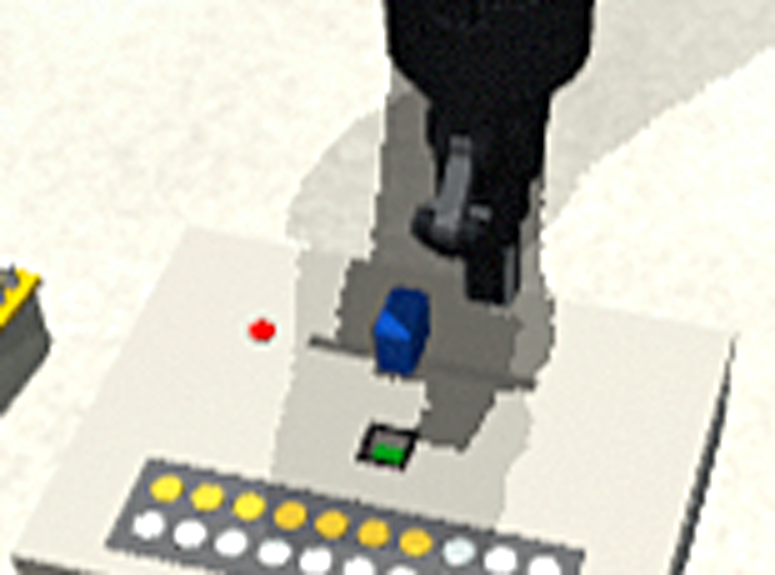

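The scene camera shows the fingertips on the +y side of the tab, about 20 mm clear of it. The tab and the green window are both visible. Next I'll descend and push home.

Call:
apply_moves([
  {"translation":[0,0,-1.2],"twist":0},
  {"translation":[0,0,-1.2],"twist":0},
  {"translation":[0,0,-1.2],"twist":0},
  {"translation":[0,0,0],"twist":0},
  {"translation":[0,0,0],"twist":0},
])

```text
clock: 3.4
tool_pos: [0.5158, -0.0216, 0.0841]
ee_rot: [-1.57, 0.002, 0.166]
wrist_force: [-0.0, -0.1, 1.5]
finger_gap: 0.0002
```

Call:
apply_moves([
  {"translation":[0.05,-0.3,0],"twist":0},
  {"translation":[0.05,-0.3,0],"twist":0},
  {"translation":[0.05,-0.3,0],"twist":0},
  {"translation":[0.05,-0.3,0],"twist":0},
  {"translation":[0.05,-0.3,0],"twist":0},
  {"translation":[0.05,-0.3,0],"twist":0},
  {"translation":[0.05,-0.3,0],"twist":0},
  {"translation":[0.05,-0.3,0],"twist":0},
  {"translation":[0,0,0],"twist":0},
])

```text
clock: 4.15
tool_pos: [0.5207, -0.045, 0.0854]
ee_rot: [-1.57, -0.0, 0.167]
wrist_force: [-1.3, 2.4, 2.1]
finger_gap: -0.0002
```

```bash
python3 - <<'E'
from h import *
s=manip.capture("scene")
crop(s,170,100,325,215,5,"s3.png")
E
```

```text
(no output)
```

View pics/s3.png

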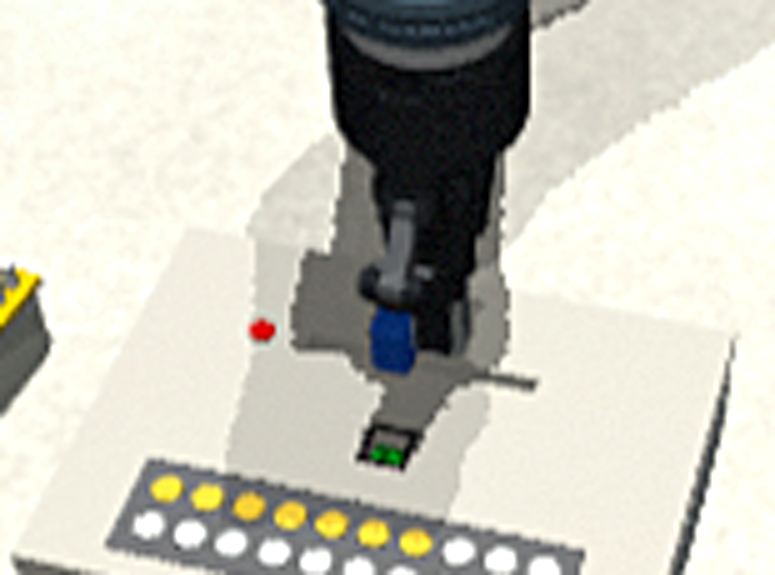

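The fingers are touching the tab's +y side at a light 2.5 N, and the lever is still at green. Continuing.

Call:
apply_moves([
  {"translation":[0.04,-0.25,0],"twist":0},
  {"translation":[0.04,-0.25,0],"twist":0},
  {"translation":[0.04,-0.25,0],"twist":0},
  {"translation":[0.04,-0.25,0],"twist":0},
  {"translation":[0.04,-0.25,0],"twist":0},
  {"translation":[0.04,-0.25,0],"twist":0},
  {"translation":[0.04,-0.25,0],"twist":0},
  {"translation":[0.04,-0.25,0],"twist":0},
  {"translation":[0.04,-0.25,0],"twist":0},
  {"translation":[0.04,-0.25,0],"twist":0},
  {"translation":[0.04,-0.25,0],"twist":0},
  {"translation":[0,0,0],"twist":0},
])

```text
clock: 5.2
tool_pos: [0.5253, -0.0744, 0.0853]
ee_rot: [-1.572, -0.0, 0.165]
wrist_force: [-0.8, 0.7, -0.9]
finger_gap: -0.0002
```

Call:
apply_moves([
  {"translation":[0.015,-0.1,0],"twist":0},
  {"translation":[0.015,-0.1,0],"twist":0},
  {"translation":[0,0,0],"twist":0},
])

```text
clock: 5.45
tool_pos: [0.5254, -0.0748, 0.0853]
ee_rot: [-1.57, 0.0, 0.167]
wrist_force: [-1.1, 2.1, 0.7]
finger_gap: 0.0001
```

```bash
python3 - <<'E'
from h import *
s=manip.capture("scene")
crop(s,170,100,325,215,5,"s4.png")
E
```

```text
(no output)
```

View pics/s4.png

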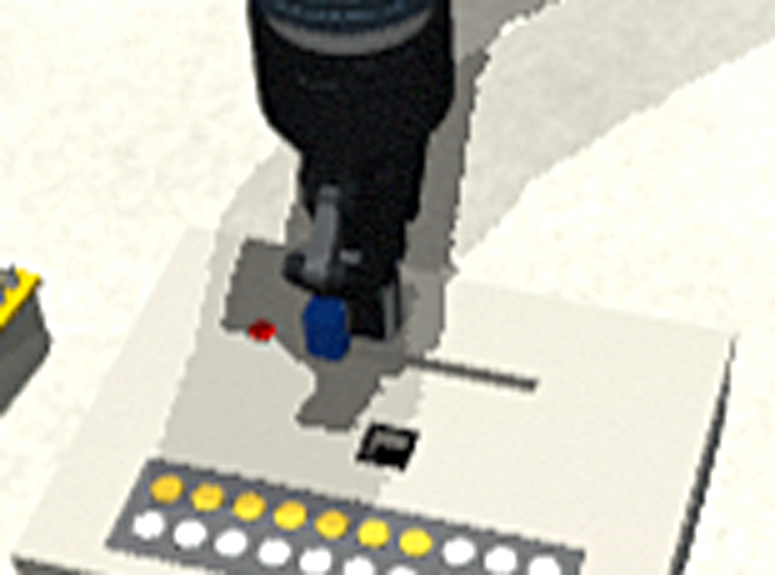

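The window is black, so the lever is about at home. I'll press on gently to confirm the hard stop.

Call:
apply_moves([
  {"translation":[0.015,-0.1,0],"twist":0},
  {"translation":[0.015,-0.1,0],"twist":0},
  {"translation":[0,0,0],"twist":0},
])

```text
clock: 5.75
tool_pos: [0.5254, -0.0749, 0.0853]
ee_rot: [-1.568, 0.0, 0.168]
wrist_force: [-2.5, 6.1, 3.1]
finger_gap: -0.0
```

Call:
apply_moves([
  {"translation":[0.015,-0.1,0],"twist":0},
  {"translation":[0,0,0],"twist":0},
  {"translation":[0,0,0],"twist":0},
])

```text
clock: 6.0
tool_pos: [0.5254, -0.0749, 0.0853]
ee_rot: [-1.567, 0.0, 0.169]
wrist_force: [-2.2, 8.6, 2.6]
finger_gap: 0.0001
```

The position holds while the force rises to 8.6 N, so that's the hard stop at home. I'll back off, go over the tab and come down on its other side.

Call:
apply_moves([
  {"translation":[-0.1,0.6,0],"twist":0},
  {"translation":[-0.1,0.6,0],"twist":0},
  {"translation":[-0.1,0.6,0],"twist":0},
  {"translation":[0,0,1.5],"twist":0},
  {"translation":[0,0,1.5],"twist":0},
  {"translation":[0,0,1.5],"twist":0},
  {"translation":[0,0,0.5],"twist":0},
  {"translation":[0,0,0],"twist":0},
  {"translation":[0,0,0],"twist":0},
])

```text
clock: 6.75
tool_pos: [0.5228, -0.0604, 0.135]
ee_rot: [-1.571, 0.0, 0.166]
wrist_force: [-0.1, 0.7, -0.3]
finger_gap: -0.0001
```

Call:
apply_moves([
  {"translation":[0.2,-1.2,0],"twist":0},
  {"translation":[0.2,-1.2,0],"twist":0},
  {"translation":[0.2,-1.2,0],"twist":0},
  {"translation":[0.2,-1.2,0],"twist":0},
  {"translation":[0.2,-1.2,0],"twist":0},
  {"translation":[0,0,0],"twist":0},
  {"translation":[0,0,0],"twist":0},
])

```text
clock: 7.33
tool_pos: [0.5328, -0.1214, 0.1351]
ee_rot: [-1.571, 0.0, 0.164]
wrist_force: [0.2, -0.5, -0.2]
finger_gap: 0.0001
```

```bash
python3 - <<'E'
from h import *
s=manip.capture("scene")
crop(s,170,100,325,215,5,"s5.png"); print(manip.state()["tool_pos"])
E
```

```text
[ 0.53286557 -0.1202117   0.13517102]
```

View pics/s5.png

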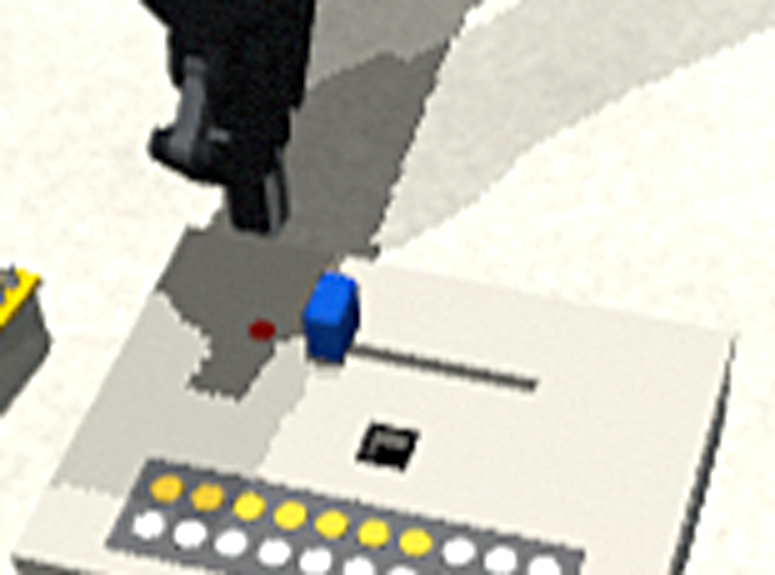

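The lever is at the home end with a black window, and the fingers are above its -y side. I'll move out 5 mm more and descend.

Call:
apply_moves([
  {"translation":[0.1,-0.6,0],"twist":0},
  {"translation":[0,0,0],"twist":0},
  {"translation":[0,0,-1.2],"twist":0},
  {"translation":[0,0,-1.2],"twist":0},
  {"translation":[0,0,-1.2],"twist":0},
  {"translation":[0,0,-1.2],"twist":0},
  {"translation":[0,0,-0.2],"twist":0},
  {"translation":[0,0,0],"twist":0},
  {"translation":[0,0,0],"twist":0},
])

```text
clock: 8.13
tool_pos: [0.534, -0.126, 0.0851]
ee_rot: [-1.571, 0.0, 0.167]
wrist_force: [1.5, -0.5, 0.9]
finger_gap: 0.0003
```

Call:
apply_moves([
  {"translation":[-0.03,0.2,0],"twist":0},
  {"translation":[-0.03,0.2,0],"twist":0},
  {"translation":[-0.03,0.2,0],"twist":0},
  {"translation":[-0.03,0.2,0],"twist":0},
  {"translation":[0,0,0],"twist":0},
])

```text
clock: 8.55
tool_pos: [0.5328, -0.1175, 0.0856]
ee_rot: [-1.571, -0.0, 0.167]
wrist_force: [0.2, 0.1, -0.2]
finger_gap: 0.0
```

Call:
apply_moves([
  {"translation":[-0.017,0.1,0],"twist":0},
  {"translation":[-0.017,0.1,0],"twist":0},
  {"translation":[-0.017,0.1,0],"twist":0},
  {"translation":[-0.017,0.1,0],"twist":0},
  {"translation":[-0.017,0.1,0],"twist":0},
  {"translation":[-0.017,0.1,0],"twist":0},
  {"translation":[0,0,0],"twist":0},
])

```text
clock: 9.13
tool_pos: [0.532, -0.1141, 0.0853]
ee_rot: [-1.573, -0.0, 0.165]
wrist_force: [2.0, -5.9, -1.7]
finger_gap: -0.0001
```

Call:
apply_moves([
  {"translation":[-0.017,0.1,0],"twist":0},
  {"translation":[-0.017,0.1,0],"twist":0},
  {"translation":[-0.017,0.1,0],"twist":0},
  {"translation":[0,0,0],"twist":0},
])

```text
clock: 9.47
tool_pos: [0.5314, -0.1106, 0.0853]
ee_rot: [-1.572, -0.0, 0.165]
wrist_force: [0.6, -5.1, -0.1]
finger_gap: -0.0002
```

Call:
apply_moves([
  {"translation":[-0.017,0.1,0],"twist":0},
  {"translation":[-0.017,0.1,0],"twist":0},
  {"translation":[0,0,0],"twist":0},
])

```text
clock: 9.72
tool_pos: [0.5308, -0.1064, 0.0853]
ee_rot: [-1.57, 0.0, 0.167]
wrist_force: [0.5, -1.1, 0.1]
finger_gap: -0.0001
```

```bash
cat >> h.py <<'E'
def look(n):
    s=manip.capture("scene"); crop(s,170,100,325,215,5,n)
    st=manip.state(); print(st["clock"],st["tool_pos"],st["wrist_force"])
    print("finger-implied lever mm", 1000*(np.dot(st["tool_pos"][:2]-np.array([.5317,-.1142]),[-.165,.986])))
    m=masks(s)["blue"][140:190,220:290]; ys,xs=np.nonzero(m); print("blue bbox",xs.min()+220,xs.max()+220,ys.min()+140,ys.max()+140)
    for L in (0,.016,.032,.048,.064):
        P=np.array([.5284,-.0945,.074])+L*np.array([-.165,.986,0]); print(L,proj(s,P).round(1),end=' ')
    w=s["pixels"][184:196,240:256].reshape(-1,3).astype(int); i=np.argmax(w.max(1)-w.min(1)); print("\nmost saturated window px",w[i])
E
python3 -c "
from h import *
look('s6.png')"
```

```text
9.7667 [ 0.53075647 -0.10635889  0.08528745] [-0.74010354 -1.63565205  0.40866225]
finger-implied lever mm 7.8870173531377805
blue bbox 234 247 156 189
0 [236.4 167.2] 0.016 [243.3 168.7] 0.032 [250.3 170.1] 0.048 [257.3 171.5] 0.064 [264.3 172.9] 
most saturated window px [  0  48 194]
```

View pics/s6.png

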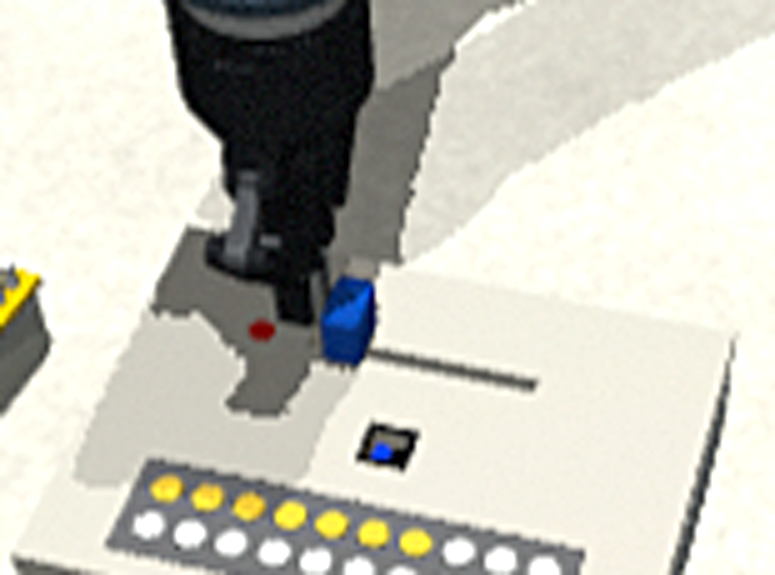

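The lever is on the first hump at about 8 mm and the window is turning blue. Next I'll push about 2.5 mm past it.

Call:
apply_moves([
  {"translation":[-0.017,0.1,0],"twist":0},
  {"translation":[-0.017,0.1,0],"twist":0},
  {"translation":[0,0,0],"twist":0},
  {"translation":[0,0,0],"twist":0},
])

```text
clock: 10.1
tool_pos: [0.5304, -0.1046, 0.0853]
ee_rot: [-1.57, 0.0, 0.167]
wrist_force: [-0.4, 0.1, 0.4]
finger_gap: 0.0001
```

```bash
python3 -c "
from h import *
look('s7.png')"
```

```text
10.15 [ 0.53050616 -0.10474326  0.08525507] [-0.06418956 -0.11502677  0.13459117]
finger-implied lever mm 9.521328182239792
blue bbox 238 249 156 189
0 [236.4 167.2] 0.016 [243.3 168.7] 0.032 [250.3 170.1] 0.048 [257.3 171.5] 0.064 [264.3 172.9] 
most saturated window px [  0  47 192]
```

View pics/s7.png

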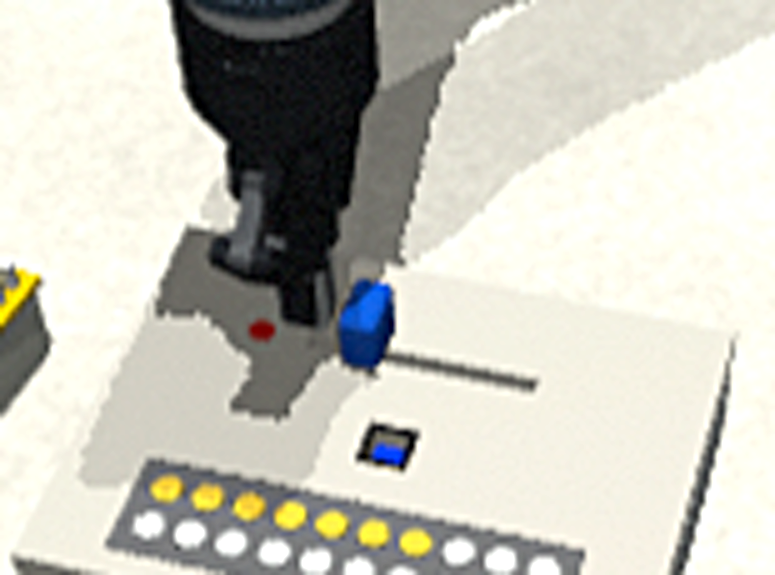

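Click 1: the lever jumped ahead, a gap is visible and the window shows blue. On to click 2, going to just short of the hump (about 23.5 mm) and then a little past it.

Call:
apply_moves([
  {"translation":[-0.033,0.2,0],"twist":0},
  {"translation":[-0.033,0.2,0],"twist":0},
  {"translation":[-0.017,0.1,0],"twist":0},
  {"translation":[-0.017,0.1,0],"twist":0},
  {"translation":[-0.017,0.1,0],"twist":0},
  {"translation":[-0.017,0.1,0],"twist":0},
  {"translation":[-0.017,0.1,0],"twist":0},
  {"translation":[-0.017,0.1,0],"twist":0},
  {"translation":[-0.017,0.1,0],"twist":0},
  {"translation":[-0.017,0.1,0],"twist":0},
  {"translation":[-0.017,0.1,0],"twist":0},
  {"translation":[-0.017,0.1,0],"twist":0},
  {"translation":[0,0,0],"twist":0},
  {"translation":[0,0,0],"twist":0},
])

```text
clock: 11.32
tool_pos: [0.528, -0.0904, 0.0853]
ee_rot: [-1.57, 0.0, 0.167]
wrist_force: [0.1, -0.8, 0.7]
finger_gap: -0.0002
```

Call:
apply_moves([
  {"translation":[-0.017,0.1,0],"twist":0},
  {"translation":[-0.017,0.1,0],"twist":0},
  {"translation":[0,0,0],"twist":0},
  {"translation":[0,0,0],"twist":0},
])

```text
clock: 11.65
tool_pos: [0.5277, -0.0887, 0.0853]
ee_rot: [-1.57, 0.0, 0.167]
wrist_force: [0.3, 0.6, 0.5]
finger_gap: 0.0002
```

```bash
python3 -c "
from h import *
look('s8.png')"
```

```text
11.7 [ 0.52776295 -0.08886624  0.08527383] [-0.39041605  0.30499904 -0.35797679]
finger-implied lever mm 25.62870218057398
blue bbox 245 255 158 174
0 [236.4 167.2] 0.016 [243.3 168.7] 0.032 [250.3 170.1] 0.048 [257.3 171.5] 0.064 [264.3 172.9] 
most saturated window px [  0 135  22]
```

View pics/s8.png

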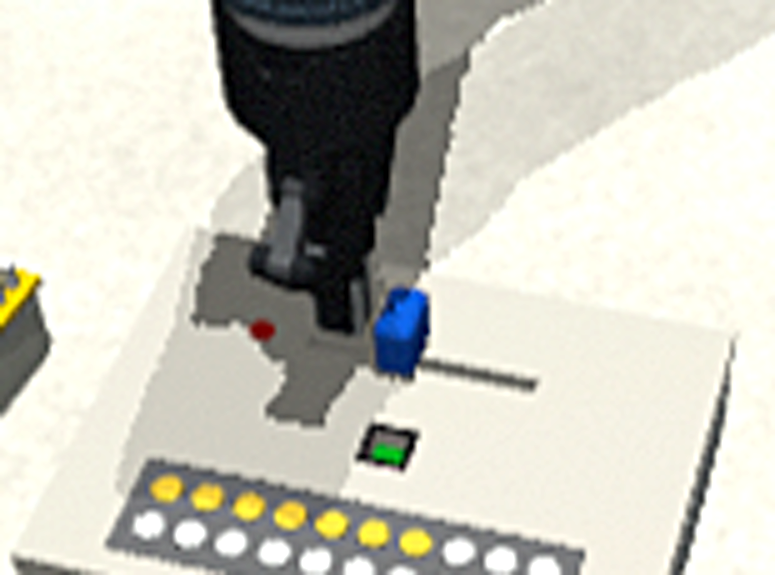

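Click 2: green window, with a gap between finger and tab. I'll do the same to reach click 3, stopping near 40 mm first.

Call:
apply_moves([
  {"translation":[-0.033,0.2,0],"twist":0},
  {"translation":[-0.033,0.2,0],"twist":0},
  {"translation":[-0.017,0.1,0],"twist":0},
  {"translation":[-0.017,0.1,0],"twist":0},
  {"translation":[-0.017,0.1,0],"twist":0},
  {"translation":[-0.017,0.1,0],"twist":0},
  {"translation":[-0.017,0.1,0],"twist":0},
  {"translation":[-0.017,0.1,0],"twist":0},
  {"translation":[-0.017,0.1,0],"twist":0},
  {"translation":[-0.017,0.1,0],"twist":0},
  {"translation":[-0.017,0.1,0],"twist":0},
  {"translation":[-0.017,0.1,0],"twist":0},
  {"translation":[0,0,0],"twist":0},
  {"translation":[0,0,0],"twist":0},
])

```text
clock: 12.87
tool_pos: [0.5253, -0.0743, 0.0853]
ee_rot: [-1.57, 0.0, 0.167]
wrist_force: [-0.9, 0.2, 0.0]
finger_gap: -0.0
```

Call:
apply_moves([
  {"translation":[-0.017,0.1,0],"twist":0},
  {"translation":[-0.008,0.05,0],"twist":0},
  {"translation":[0,0,0],"twist":0},
  {"translation":[0,0,0],"twist":0},
])

```text
clock: 13.2
tool_pos: [0.5251, -0.0733, 0.0853]
ee_rot: [-1.57, 0.0, 0.167]
wrist_force: [-0.9, 0.4, 0.1]
finger_gap: 0.0
```

```bash
python3 -c "
from h import *
look('s9.png')"
```

```text
13.25 [ 0.52514024 -0.0734969   0.08526031] [ 0.23722292 -0.36260346  0.28657693]
finger-implied lever mm 41.21562075208988
blue bbox 252 262 159 175
0 [236.4 167.2] 0.016 [243.3 168.7] 0.032 [250.3 170.1] 0.048 [257.3 171.5] 0.064 [264.3 172.9] 
most saturated window px [192 176   0]
```

View pics/s9.png

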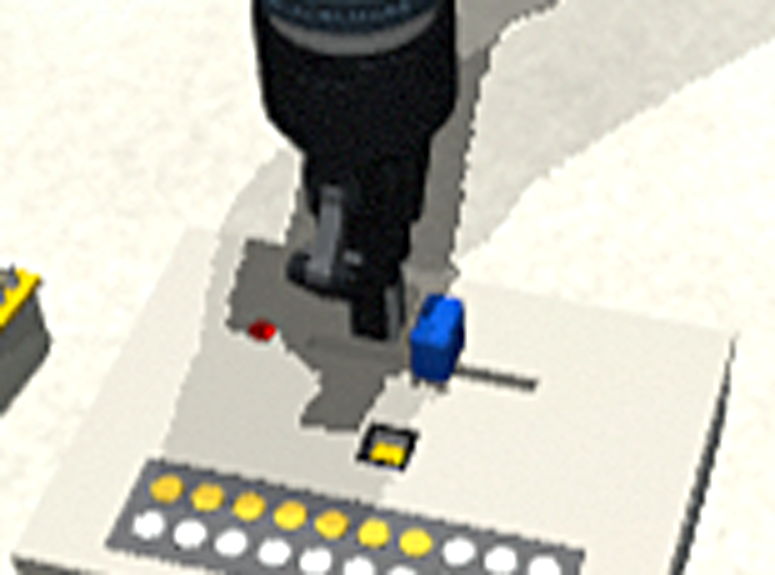

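Click 3: yellow window, with the tab clear of the finger. I'll retreat away from the tab, then go up and aside to the -y side and look again.

Call:
apply_moves([
  {"translation":[0.1,-0.6,0],"twist":0},
  {"translation":[0.1,-0.6,0],"twist":0},
  {"translation":[0,0,0],"twist":0},
  {"translation":[0,0,2.0],"twist":0},
  {"translation":[0,0,3.0],"twist":0},
  {"translation":[0,0,3.0],"twist":0},
  {"translation":[0,0,3.0],"twist":0},
  {"translation":[0,-3,1],"twist":0},
  {"translation":[0,-3,0],"twist":0},
  {"translation":[0,-3,0],"twist":0},
  {"translation":[0,-3,0],"twist":0},
  {"translation":[0,-3,0],"twist":0},
  {"translation":[0,-3,0],"twist":0},
  {"translation":[0,0,0],"twist":0},
  {"translation":[0,0,0],"twist":0},
  {"translation":[0,0,0],"twist":0},
])

```text
clock: 14.58
tool_pos: [0.5271, -0.2651, 0.2051]
ee_rot: [-1.57, 0.0, 0.166]
wrist_force: [1.5, 1.2, -0.5]
finger_gap: 0.0
```

```bash
python3 - <<'E'
from h import *
look('s10.png')
t=manip.capture("top"); s=manip.capture("scene")
for c,n,d in((t,"top",(330,240)),(s,"scene",(250,165))):
    m=masks(c)["blue"]; k,l,st,ce=cv2.connectedComponentsWithStats(m.astype(np.uint8))
    for i in range(1,k):
        if st[i,4]>30 and abs(ce[i]-d).max()<40:
            P=onz(c,ce[i],.088); print(n,P,"lever",np.dot(P[:2]-[.5284,-.0945],[-.165,.986]))
cv2.imwrite("pics/full10.png",cv2.cvtColor(s["pixels"],cv2.COLOR_RGB2BGR))
E
```

```text
14.6333 [ 0.52739383 -0.26432911  0.20523221] [ 0.16737841 -0.26678433 -0.81678569]
finger-implied lever mm -147.31678858343602
blue bbox 252 262 159 175
0 [236.4 167.2] 0.016 [243.3 168.7] 0.032 [250.3 170.1] 0.048 [257.3 171.5] 0.064 [264.3 172.9] 
most saturated window px [188 187   0]
top [ 0.52041721 -0.04763984  0.088     ] lever 0.04752127327233667
scene [ 0.51959827 -0.04863571  0.088     ] lever 0.04667447510988021
```

View pics/full10.png

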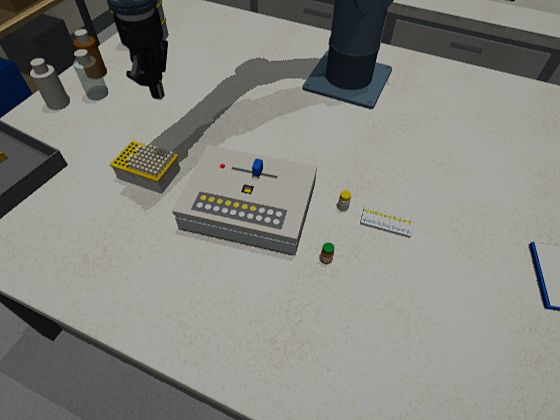

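View pics/s10.png

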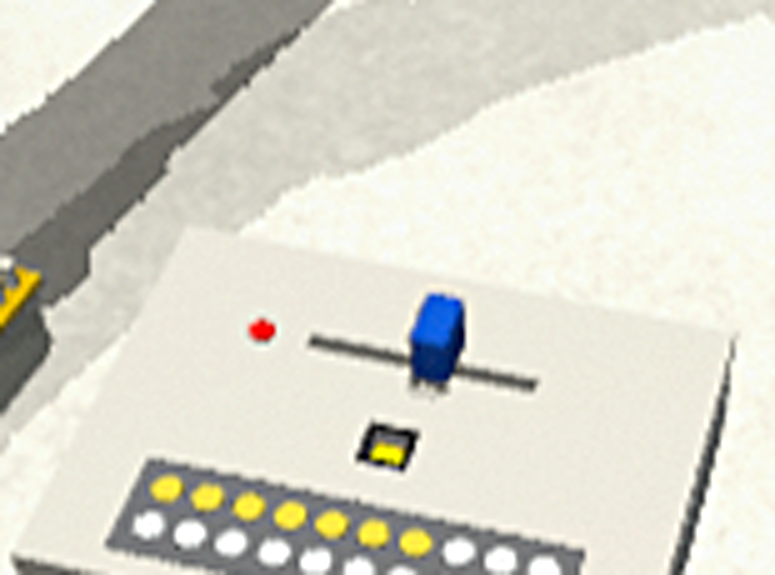

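The lever rests at about 0.047–0.048 with the window yellow. The vials, rack and strip are where they were, and the arm is clear of everything.

```bash
python3 -c "
from station import manip
print(manip.sign_off())"
```

```text
the job is handed in; nothing more can be done
None
```

The lever is resting in the third click with the window showing yellow, and I have handed the job in at about 14.7 s.

- **To home:** The lever started at green, the second click. I pushed it with the shut fingertips from its +y side back to the red-dot stop. The window went black, and pressing further raised the force to 8.6 N with no movement, so it was against the hard stop.
- **To the third click:** I pushed from the other side one click at a time, checking each in the picture: blue, green, then yellow. Each time the lever jumped ahead of the fingers on its own, and the fingers never went beyond about 41 mm of lever travel. I never pinched the lever.
- **Last checks:** With the arm lifted well clear, the two cameras put the lever at 47.5 mm and 46.7 mm. The nominal third click is 48 mm, so both agree within calibration error.
- **Other objects:** By eye, the vials, tip rack and test strip had not moved; I did not measure them.

No check failed or disagreed.

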